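# Set a tripod leg to the gauge stick and squeeze its cam lever shut

## Task

Lay the loose wooden gauge stick flat in the empty channel of the tray, wide head in the wide pocket like the shorter stick beside it, and let go of it. Then draw the tripod's spring-loaded leg out until its rubber foot bar is level with the stick's tip, keep it there and only then squeeze the cam lever fully shut against the leg's grip block, and finish still squeezing lever and block between the fingers with the leg at that length. Do not knock the crockery about.

Things in the scene. Friction and masses are not known exactly. Their poses are not given: they have to be found in the camera images.
- stick_mid (a point): Loose flat wooden gauge stick, 200 long, 18 wide, 14 thick, about 60 g, with a wide square head (35 long, 36 wide, a dark dot on top) at one end. The point is the stick's centre, half-way along and half-way up (7 above its underside). x runs along the stick from the head to the plain tip, z up.
- stick_tip (a point): Middle of the end face of the stick's plain tip, 100 from stick_mid along +x. This is the length mark for the leg. Same axes as stick_mid.
- channel (a point): Where stick_mid must come: middle of the empty channel, 7 above the tray floor. x runs along it: wide pocket for the head (44 wide, x -105 to -54, walled at the end), neck (26 wide, x -54 to -42), tip guides 26 apart (x 55 to 95), tip end open. No walls between x -42 and 55: fingers reach the stick there. y points to the second channel.
- tray: Fixed plywood tray beside the leg, 222 by 155, floor 6 above the table, guide walls 13 above the floor. Parallel to the leg, its place along the leg varies. A shorter stick is fixed in its second channel, 75 from the empty one. Origin on the table under the middle of the empty channel, axes as channel.
- leg_mid (a point): Centre of the grey grip block on the sliding leg: 60 long (x), 22 wide (y), 30 tall (z), 45 above the table. x is the way the leg draws out, parallel to the tray's channel; y points to the tray; z up. The two long sides of the block are upright; the lever is on the -y side, the +y side is bare. The point moves with the leg.
- foot_bar (a point): Middle of the leg's rubber foot bar, 39 from leg_mid along +x: a round bar 14 thick, lying level along y from -50 to +50 (and round ends of 7), same height and axes as leg_mid. Fingers that straddle block and open lever can push on its inner side (x = 32 from leg_mid) to draw the leg out and keep it out.
- leg (a joint): How far the leg is drawn out, m, 0 to 0.11. A spring pulls it back in with about 3 N at 0 and 4.5 N at 0.1, so it runs back to 0 if let go, whether or not the lever is shut. The needed value is where foot_bar and stick_tip are level, roughly 0.035 to 0.085.
- lever (a joint): Cam lever angle, rad: 0 shut (flat along the block), up to 0.45 open; starts at 0.3 to 0.42. Stiff pivot (about 0.15 N m), stays where it is left. The upright pivot is 23 behind leg_mid (-x) and 15.5 to its -y side; the tip swings away to -y as it opens.
- lever_tip (a point): End of the black lever plate, 50 from its pivot, on the plate's mid-plane; the plate is 7 thick and 24 tall, centred on leg_mid's height. When shut the tip is at x = 27, y = -15.5 from leg_mid, and block plus lever are 30 wide (y from -19 to +11). Fully open it reaches to y = -41.
- stick: The gauge stick itself; origin at the middle of its underside, 7 below stick_mid.
- mug: Bystander: blue mug, 80 dia, 90 tall mm; origin at the centre of its underside.
- bowl: Bystander: white bowl, 110 dia, 50 tall mm; origin at the centre of its underside.
- saucer: Bystander: white saucer, 130 dia, 18 tall mm; origin at the centre of its underside.
- jar: Bystander: brown glass jar with a steel lid, 76 dia, 100 tall mm; origin at the centre of its underside.
- candlestick: Bystander: small brass candlestick, 60 dia foot, 75 tall mm; origin at the centre of its underside.
- shaker: Bystander: white salt shaker, 44 dia, 66 tall mm; origin at the centre of its underside.
- cup: Bystander: white cup without a handle, 72 dia, 65 tall mm; origin at the centre of its underside.
There are look-alikes about, which are no part of the job. Of the things that look like the stick, take the one that is farthest to the robot's right at the start.

How it is judged:
On the way, in this order (a step that is already met when the one before it is completed fails the run):
1. the stick lies flat in the empty channel, head in the pocket, and is let go (x of stick_mid in the frame of channel between -0.012 and 0.012 m and y of stick_mid in the frame of channel between -0.008 and 0.008 m and z of stick_mid in the frame of channel between -0.004 and 0.005 m and x of stick_tip in the frame of channel above 0.08 m and angle between the x axis of stick_mid and the x axis of channel, either way round below 0.09 rad and angle between the z axis of stick_mid and the z axis of channel, either way round below 0.06 rad and contact force between the fingers and stick below 0.05 N and linear speed of stick below 0.02 m/s), for 0.2 s.
2. the leg is held with its foot bar level with the stick's tip while the lever is still open (x of stick_tip in the frame of foot_bar between -0.007 and 0.007 m and value of joint lever above 0.2 rad), for 0.2 s.
At the end, for the whole second after the job is handed in: Stick flat and free in the channel, head in pocket (12 mm along, 8 mm across, 0.09 rad); foot bar at rest, level with its tip within 8 mm; lever under 0.08 rad; fingers touch no stick and still press block and lever, over 2 N each (x of stick_mid in the frame of channel between -0.012 and 0.012 m and y of stick_mid in the frame of channel between -0.008 and 0.008 m and z of stick_mid in the frame of channel between -0.004 and 0.005 m and x of stick_tip in the frame of channel above 0.08 m and angle between the x axis of stick_mid and the x axis of channel, either way round below 0.09 rad and angle between the z axis of stick_mid and the z axis of channel, either way round below 0.06 rad and contact force between the fingers and stick below 0.05 N and x of stick_tip in the frame of foot_bar between -0.008 and 0.008 m and value of joint lever below 0.08 rad and velocity of joint leg between -0.01 and 0.01 m/s and contact force between the fingers and leg_c0 above 2 N and contact force between the fingers and lever_c0 above 2 N); the arm keeps its last pose, push and grip.
It fails at once if the lever is shut while the foot bar is not level with the stick's tip (off by more than 12 mm) (value of joint lever below 0.1 rad and not (x of stick_tip in the frame of foot_bar between -0.012 and 0.012 m)).
It fails at once if crockery is shoved more than 30 mm or tipped over (distance of any of mug, bowl, saucer, jar, candlestick, shaker, cup from where it was at the start of the episode above 0.03 m or angle between any of mug, bowl, saucer, jar, candlestick, shaker, cup's own z axis and vertical above 0.5 rad).
It also fails if it takes over 48 s, if anything falls off the work surface, if the arm or the gripper's body presses on something with over 40 N, if the wrist force passes 120 N, or if a joint passes its speed limit or range.

## Robot

A 7-joint arm with a two-finger parallel gripper is mounted at the origin on the work surface. World frame = base frame: x ahead of the robot, y to its left, z up, the work surface at z = 0. Lengths are in m, angles in rad, forces in N, time in s.
With the tool pointing down it reaches from about 0.4 to 0.9 m from the base axis. Payload 5.5 kg.
Tool frame: the origin (TCP) lies midway between the tips of the shut fingers; the grasp point (between the pads) lies 19 mm behind it; z points along the fingers, y is the line along which they close (so a half turn about z gives the same grasp; the last joint's range is limited). The gripper opens to 85 mm and grips with 20 to 120 N. Pads are 22 mm wide; open, the fingers measure 114 mm over their backs; the gripper's body (76 mm by 85 mm) begins 54 mm behind the grasp point. The pads swing forward as they close: fully open they stand 13 mm farther back than shut.
Start: joints at [-0.987, 0.501, -0.427, 1.55, 0.221, 1.138, -0.21], TCP at [0.205, 0.617, 0.198] pointing down, gripper open.
Joint ranges: [-2.88, 2.88], [-0.31, 2.03], [-1.54, 1.56], [0.2, 2.42], [-1.41, 4.55], [0.19, 2.02], [-2.57, 2.57]. Speed limits (rad/s): [2.57, 2.57, 3.14, 3.14, 3.14, 3.14, 3.14].

## Interface

Orientations are given as a unit quaternion [x, y, z, w].
In Python, from plant import sense, grab_frame, finish_job gives the robot as it stands. The module is installed in compiled form; this text tells all that it offers.
- The arm moves only by the tool step_arm, never from a script. Its argument "steps" is a list of rows, each an object of numbers: "grip": the closure, from -1 (fully open) to 1 (shut); "x", "y", "z": the shift along the tool's x, y, z in cm; "spin": the turn about the tool's z in degrees. A call has 1 to 10 rows; each row shifts and turns the commanded pose from where the row before left it, along the tool's axes as they then stand; what a row does not reach is not made up. A row lasts 1/10 s, in which the tool goes at most 50 mm and 8.59 degrees, less where a joint would pass 70% of its speed; a pose out of reach is approached as far as the arm can. A call with a gripper value outside its range is refused whole. The fingers move at their own pace and stop on an object; "force" is the grip in N (left out, the last holds). Time passes only in rows, so rows that do not move let the fingers close. It gives the time, the measured TCP pose, the force, the opening and the grip force at its end, in the units of the state.
- sense(): the state, without advancing time (a new reading comes with each control period).
- grab_frame(name): name is "scene" or "top" or "wrist"; returns a dict with "frame" (480x640x3 uint8, red, green, blue), "fx", "fy", "cx", "cy" (pixels), "origin" and "orientation" of the camera in the world. Camera axes: x right, y down, z forward; pixel columns grow to the right and rows downward; lengths in m; the calibration is good to about 2 mm. A picture is of the moment at which its call begins. There is no depth.
- finish_job(): hands the job in; it is judged then, once.
The state is a dict: "t": time; "joints": joint angles; "dq": joint speeds; "effort": joint torques, N m; "tool_pos": TCP position; "ee_rot": TCP orientation; "ft_force": force on the tool from outside, world axes, zero at the start; "torque": the same for the moment, N m; "finger_gap": opening from 0.0 (shut) to 1.0 (fully open); "gripper_force": force on a finger pad.
Only numpy, scipy, OpenCV 4.12 (cv2) and the standard library are available. Lean on these libraries where they do the work, as an engineer would, in place of code of your own. Each camera call takes 0.05 s, during which the arm holds its last target. There are 200 camera calls.

## Working session

There is one attempt and no reset: what is moved stays moved. The work goes in short steps, Python scripts to look and compute and a tool call to move; the robot and the scene stay as the last step left them, time stands still between calls to the robot, and variables do not carry over. Pictures are saved under pics/ and viewed, at most 10 in all, crops included, and the job is handed in when it is done.

Besides the shell and the picture viewer there is one more tool, called after "Emit:" as name(argument=value, ...), one argument or row to a line, values as JSON. step_arm: Moves the arm, as the interface text tells. Its arguments: {"type":"object","properties":{"steps":{"type":"array","items":{"type":"object","properties":{"grip":{"type":"number"},"x":{"type":"number"},"y":{"type":"number"},"z":{"type":"number"},"spin":{"type":"number"}}}},"force":{"type":"number"}},"required":["steps"]}

```bash
mkdir -p pics; cat > h.py <<'E'
import numpy as np, cv2, pickle
from scipy.spatial.transform import Rotation as R
def ray(c,u,v):
    d=R.from_quat(c["orientation"]).as_matrix()@np.array([(u-c["cx"])/c["fx"],(v-c["cy"])/c["fy"],1.]); return np.array(c["origin"]),d
def at(c,u,v,z):
    o,d=ray(c,u,v); return o+d*(z-o[2])/d[2]
def proj(c,p):
    q=R.from_quat(c["orientation"]).as_matrix().T@(np.array(p)-c["origin"]); return c["fx"]*q[0]/q[2]+c["cx"],c["fy"]*q[1]/q[2]+c["cy"]
def save(c,n):
    pickle.dump(c,open(n+".pkl","wb")); cv2.imwrite("pics/"+n+".png",c["frame"][:,:,::-1])
def load(n): return pickle.load(open(n+".pkl","rb"))
E
python3 - <<'E'
from h import *
from plant import *
for n in("top","scene"):
    c=grab_frame(n); save(c,n+"0"); print(n,c["origin"],c["orientation"],c["fx"],c["cx"],c["cy"])
s=sense(); print(s["tool_pos"],s["ee_rot"],s["t"])
E
```

```text
top [0.39987769 0.06151644 1.32905149] [-0.69736569  0.7143355  -0.04300248  0.03945468] 497.6978825609703 325.36956145766106 240.39414482810338
scene [1.01385029 0.66734681 0.67526534] [ 0.29677538  0.8502277  -0.41401573 -0.13277124] 449.6888326834938 321.9173707433164 240.06550518043844
[0.20476686 0.61619665 0.19747544] [ 1.59681810e-01  9.87168158e-01 -8.45832029e-04 -1.76703089e-04] 0.1
```

View pics/top0.png

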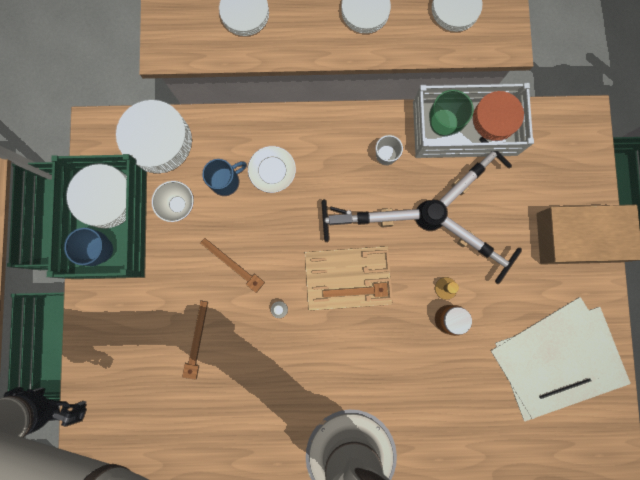

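View pics/scene0.png

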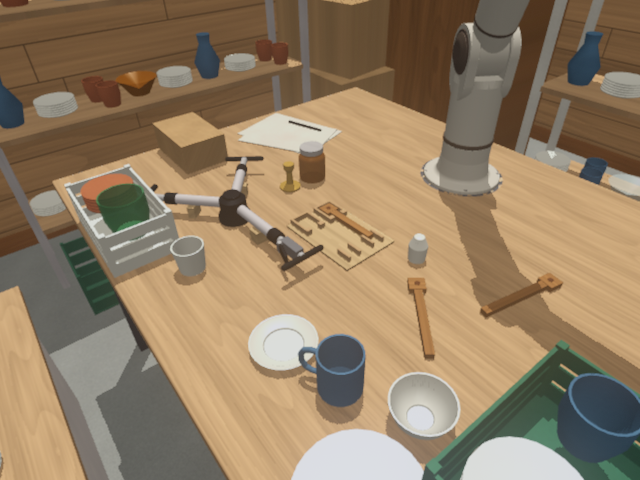

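```bash
python3 - <<'E'
from h import *
c=load("top0");f=c["frame"][:,:,::-1]
cv2.imwrite("pics/cA.png",cv2.resize(f[230:390,170:290],None,fx=5,fy=5,interpolation=cv2.INTER_CUBIC)[:, :][:600*1,:])
cv2.imwrite("pics/cB.png",cv2.resize(f[190:320,295:455],None,fx=4.5,fy=4.5,interpolation=cv2.INTER_CUBIC))
for u,v,z in((232,265,.014),(197,338,.014),(325,220,.045),(346,262,.02)): print(at(c,u,v,z))
E
```

```text
[0.49434037 0.30135213 0.014     ]
[0.30661048 0.39266168 0.014     ]
[0.60389986 0.05289685 0.045     ]
[4.94618320e-01 1.10026923e-04 2.00000000e-02]
```

View pics/cA.png

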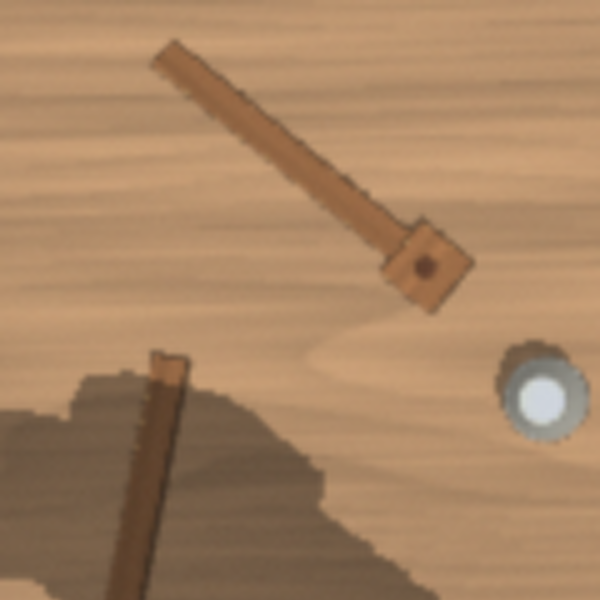

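View pics/cB.png

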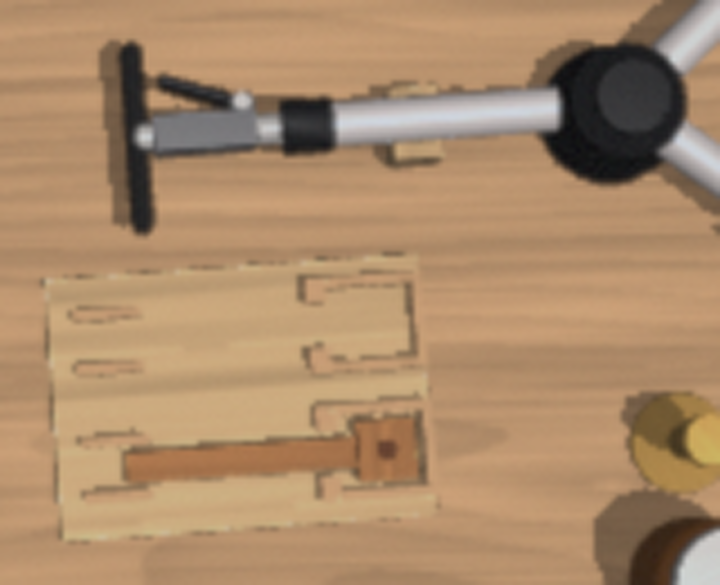

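Candidates that look like the stick: A at about px (228,266) with its dot at (255,283), B at about (197,340) with its dot at (190,372), and the fixed short one in the tray at about (350,291). A (y≈0.30) is farther to the robot's right than B (y≈0.39), so A is the loose stick I want, and the crop confirms it. In the second crop the foot bar is at about (325,220), the lever is open on the far side, and the tray's empty channel is at about (350,262) with its pocket to the right.

```bash
cat >> h.py <<'E'
def plan(s,p,yaw):
    """tool deltas (cm) after turning so that tool y has world angle yaw (mod 180), spin deg first"""
    M=R.from_quat(s["ee_rot"]).as_matrix(); a=np.arctan2(M[1,1],M[0,1])
    d=(yaw-a+np.pi/2)%np.pi-np.pi/2   # world yaw change; tool z is down -> spin=-d
    M2=R.from_rotvec([0,0,d]).as_matrix()@M
    return "spin",np.round(np.degrees(-d),2),"shift",np.round(100*M2.T@(np.array(p)-s["tool_pos"]),2)
E
python3 - <<'E'
from h import *
from plant import sense
c=load("top0")
A=lambda x,y,z:at(c,170+(x+.5)/5-.5,230+(y+.5)/5-.5,z)
B=lambda x,y,z:at(c,295+(x+.5)/4.5-.5,190+(y+.5)/4.5-.5,z)
hd=[A(x,y,.014) for x,y in((423,217),(475,263),(432,313),(381,267))]
print("head",[np.linalg.norm(hd[i]-hd[i-1]) for i in range(4)])
tip=A(163.5,52.5,.014); h=np.mean(hd,0); dot=A(426,267,.014)
d=tip-h; L=np.linalg.norm(d); d/=L; print("L head centre-tip (182.5)",L,"yaw",np.degrees(np.arctan2(d[1],d[0])),"mid",tip-.1*d,"alt",h+.0825*d,dot)
k=[B(x,y,.006) for x,y in((45,280),(418,255),(437,513),(63,540))]
print("tray",[np.linalg.norm(k[i]-k[i-1]) for i in range(4)],np.mean(k,0)); 
for a,b in((1,0),(2,3)):
    e=k[b]-k[a];print("yaw",np.degrees(np.arctan2(e[1],e[0])))
e=(k[0]-k[1]);e/=np.linalg.norm(e); n=np.array([-e[1],e[0],0])
print("channel if y -40..115:",np.mean(k,0)-n*.0375)
print("guide mid",B(71.5,342.5,.019),"pocket mid y",B(359,318,.019))
fb=[B(131,44,.052),B(143,230,.052)];print("bar",fb,np.linalg.norm(fb[0]-fb[1]),np.mean(fb,0))
print("block c",B(205,132,.06)); print("lever tip",B(161,81,.057),"pivot",B(243,101,.057))
s=sense();print(plan(s,[.50,.0,.30],0))
E
```

```text
head [np.float64(0.034078484833475094), np.float64(0.0368395522632603), np.float64(0.03434303806249174), np.float64(0.03635477711521803)]
L head centre-tip (182.5) 0.18142120999232342 yaw 50.2536382960127 mid [0.49856876 0.30317594 0.014     ] alt [0.49925853 0.3040054  0.014     ] [0.44545292 0.24150107 0.014     ]
tray [np.float64(0.1531889689739347), np.float64(0.22205381201304047), np.float64(0.15236142152574084), np.float64(0.21976573262141158)] [ 0.4539421  -0.00501036  0.006     ]
yaw 92.48197765448565
yaw 92.69856469424141
channel if y -40..115: [ 0.49140692 -0.00338641  0.006     ]
guide mid [0.48711544 0.093853   0.019     ] pocket mid y [ 0.49744447 -0.07497365  0.019     ]
bar [array([0.65724841, 0.05496185, 0.052     ]), array([0.54855901, 0.05066549, 0.052     ])] 0.10877427926468398 [0.60290371 0.05281367 0.052     ]
block c [0.60334499 0.01380187 0.06      ]
lever tip [0.63416009 0.03821957 0.057     ] pivot [ 0.62136494 -0.00868862  0.057     ]
('spin', np.float64(71.62), 'shift', array([-61.62,  29.51, -10.31]))
```

```bash
python3 - <<'E'
from h import *
from plant import sense
s=sense();M=R.from_quat(s["ee_rot"]).as_matrix();M=R.from_rotvec([0,0,np.radians(-111.4)]).as_matrix()@M
print(M.round(3)); print(100*M.T@(np.array([.4925,.2959,.16])-s["tool_pos"]))
E
```

```text
[[ 0.64   0.769 -0.001]
 [ 0.769 -0.64   0.001]
 [ 0.    -0.002 -1.   ]]
[-6.20728419 42.61246508  3.67349531]
```

Emit:
step_arm(
  steps=[
    {"spin": 8.5},
    {"spin": 8.5},
    {"spin": 8.5},
    {"spin": 8.5},
    {"spin": 8.5},
    {"spin": 8.5},
    {"spin": 8.5},
    {"spin": 8.5},
    {"spin": 8.5},
    {"spin": 8.5},
  ],
  force=40,
)

```text
validation failed for argument at $.st...
```

Emit:
step_arm(
  steps=[
    {"x": 0, "y": 0, "z": 0, "grip": -1, "spin": 8.5},
    {"x": 0, "y": 0, "z": 0, "grip": -1, "spin": 8.5},
    {"x": 0, "y": 0, "z": 0, "grip": -1, "spin": 8.5},
    {"x": 0, "y": 0, "z": 0, "grip": -1, "spin": 8.5},
    {"x": 0, "y": 0, "z": 0, "grip": -1, "spin": 8.5},
    {"x": 0, "y": 0, "z": 0, "grip": -1, "spin": 8.5},
    {"x": 0, "y": 0, "z": 0, "grip": -1, "spin": 8.5},
    {"x": 0, "y": 0, "z": 0, "grip": -1, "spin": 8.5},
    {"x": 0, "y": 0, "z": 0, "grip": -1, "spin": 8.5},
    {"x": 0, "y": 0, "z": 0, "grip": -1, "spin": 8.5},
  ],
  force=40,
)

```text
t: 1.1
tool_pos: [0.2047, 0.6164, 0.1978]
ee_rot: [0.787, 0.618, -0.001, 0.0]
ft_force: [0.0, 0.2, -0.4]
finger_gap: 1.004
gripper_force: 0.0
```

Emit:
step_arm(
  steps=[
    {"x": 0, "y": 0, "z": 0, "grip": -1, "spin": 8.5},
    {"x": 0, "y": 0, "z": 0, "grip": -1, "spin": 8.5},
    {"x": 0, "y": 0, "z": 0, "grip": -1, "spin": 8.5},
    {"x": 0, "y": 3, "z": 0, "grip": -1, "spin": 0.9},
    {"x": -0.8, "y": 4.4, "z": 0, "grip": -1, "spin": 0},
    {"x": -0.8, "y": 4.4, "z": 0, "grip": -1, "spin": 0},
    {"x": -0.8, "y": 4.4, "z": 0, "grip": -1, "spin": 0},
    {"x": -0.8, "y": 4.4, "z": 0, "grip": -1, "spin": 0},
    {"x": -0.8, "y": 4.4, "z": 0.5, "grip": -1, "spin": 0},
    {"x": -0.8, "y": 4.4, "z": 0.5, "grip": -1, "spin": 0},
  ],
)

```text
t: 2.1
tool_pos: [0.4012, 0.3906, 0.1882]
ee_rot: [0.905, 0.424, -0.0, -0.0]
ft_force: [1.2, 0.3, -0.6]
finger_gap: 0.998
gripper_force: 0.0
```

Emit:
step_arm(
  steps=[
    {"x": -0.8, "y": 4.4, "z": 0.7, "grip": -1, "spin": 0},
    {"x": -0.6, "y": 4.4, "z": 1, "grip": -1, "spin": 0},
    {"x": 0, "y": 4.4, "z": 1, "grip": -1, "spin": 0},
    {"x": 0, "y": 0, "z": 0, "grip": -1, "spin": 0},
    {"x": 0, "y": 0, "z": 0, "grip": -1, "spin": 0},
  ],
)

```text
t: 2.6
tool_pos: [0.4933, 0.2954, 0.1606]
ee_rot: [0.906, 0.423, -0.001, 0.0]
ft_force: [0.4, 0.5, -0.3]
finger_gap: 1.0
gripper_force: 0.0
```

```bash
python3 - <<'E'
from h import *
from plant import *
s=sense();print(s["tool_pos"],s["joints"],plan(s,[.4925,.2959,.003],np.radians(-39.75)))
c=grab_frame("wrist");save(c,"w1");print(c["origin"],c["fx"],c["cx"],c["cy"]);d=np.array([.6394,.7688,0])
m=np.array([.4989,.3036,.014])
print("pred tip,head end",proj(c,m+.1*d),proj(c,m-.1*d),"mid",proj(c,m))
E
```

```text
[0.49327108 0.29544218 0.16058764] [-0.68581035  0.37638308  0.1245477   1.79497939 -0.0550118   0.97526659
 -1.23646456] ('spin', np.float64(-0.22), 'shift', array([ 1.000e-02, -8.000e-02,  1.576e+01]))
[0.53817425 0.35025961 0.33683339] 355.4434065751879 322.1558917525531 237.0037774768199
pred tip,head end (np.float64(321.4939915106964), np.float64(82.14162812210378)) (np.float64(322.4008874710826), np.float64(298.7208655867016)) mid (np.float64(321.9872038448378), np.float64(199.92752187665496))
```

View pics/w1.png

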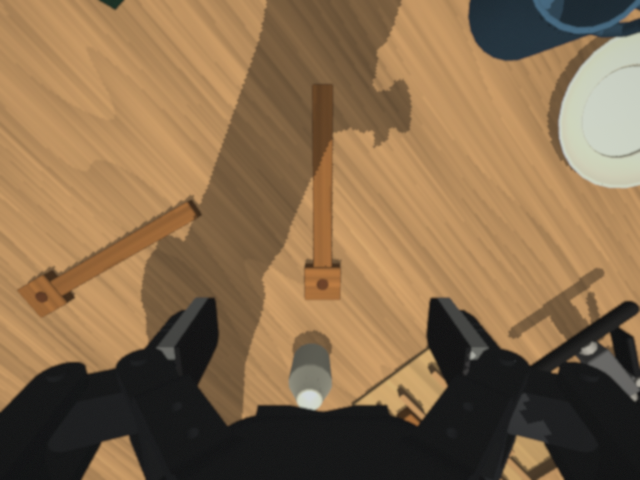

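The wrist view shows stick A with its tip at (322,84) and its head end at (323,299). Both are within 2 px of the prediction, so I'll grasp it.

Emit:
step_arm(
  steps=[
    {"x": 0, "y": 0, "z": 4, "grip": -0.3, "spin": 0},
    {"x": 0, "y": -0.1, "z": 4, "grip": -0.3, "spin": 0},
    {"x": 0, "y": 0, "z": 4, "grip": -0.3, "spin": 0},
    {"x": 0, "y": 0, "z": 2.5, "grip": -0.3, "spin": 0},
    {"x": 0, "y": 0, "z": 1.2, "grip": -0.3, "spin": 0},
    {"x": 0, "y": 0, "z": 0, "grip": 0, "spin": 0},
    {"x": 0, "y": 0, "z": 0, "grip": 1, "spin": 0},
    {"x": 0, "y": 0, "z": 0, "grip": 1, "spin": 0},
    {"x": 0, "y": 0, "z": 0, "grip": 1, "spin": 0},
    {"x": 0, "y": 0, "z": 0, "grip": 1, "spin": 0},
  ],
  force=40,
)

```text
t: 3.65
tool_pos: [0.4929, 0.2981, 0.0056]
ee_rot: [0.906, 0.424, 0.001, -0.0]
ft_force: [0.2, 0.0, 0.4]
finger_gap: 0.001
gripper_force: 0.0
```

Emit:
step_arm(
  steps=[
    {"x": 0, "y": 0, "z": 0, "grip": 1, "spin": 0},
    {"x": 0, "y": 0, "z": 0, "grip": 1, "spin": 0},
  ],
)

```text
t: 3.85
tool_pos: [0.4923, 0.2977, 0.0047]
ee_rot: [0.906, 0.424, 0.0, -0.0]
ft_force: [0.7, 0.0, -0.2]
finger_gap: -0.002
gripper_force: 0.0
```

```bash
python3 - <<'E'
from h import *
from plant import *
c=grab_frame("scene");save(c,"s2");w=grab_frame("wrist");save(w,"w2")
a=c["frame"][200:400,340:620];b=w["frame"]
im=np.vstack([cv2.resize(a,(420,300),interpolation=cv2.INTER_CUBIC),cv2.resize(b[:,110:570],(420,300))])
cv2.imwrite("pics/m2.png",im[:,:,::-1])
d=np.array([.6394,.7688,0]);m=np.array([.4989,.3036,.014]);print(proj(c,m),proj(c,[.4923,.2977,.0047]),sense()["finger_gap"])
E
```

```text
(np.float64(421.7714304052721), np.float64(311.19146996196423)) (np.float64(421.25331244453224), np.float64(311.1143011545857)) -0.0003881851775480366
```

View pics/m2.png

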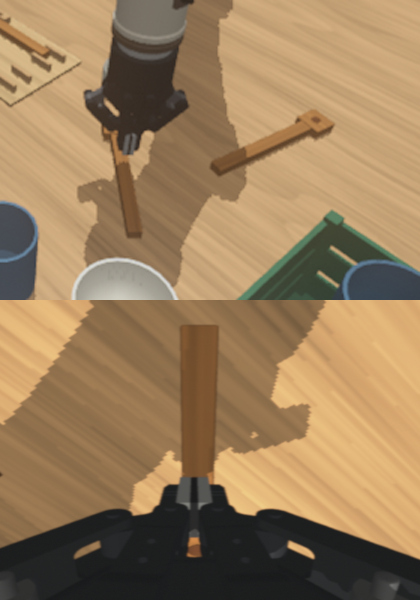

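```bash
python3 - <<'E'
from h import *
from plant import *
c=load("w2");s=sense();T=np.array(s["tool_pos"]);print(T,c["origin"],R.from_quat(c["orientation"]).as_matrix().round(3).tolist())
for dz in(0,.01,.02,.03,.04):print(dz,proj(c,T+[0,0,dz]))
d=np.array([.6394,.7688,0]);m=np.array([.4989,.3036,.014]);print("tip",proj(c,m+.1*d), proj(c,m+.1*d+[-.009*.7688,.009*.6394,0]),proj(c,m+.1*d-[-.009*.7688,.009*.6394,0]))
f=c["frame"];cv2.imwrite("pics/w2c.png",cv2.resize(f[230:430,220:420],(700,600) and (600,600),interpolation=cv2.INTER_CUBIC)[:,:,::-1])
E
```

```text
[0.49218107 0.29762637 0.00446984] [0.53670136 0.35241283 0.18093767] [[0.768, -0.614, -0.182], [-0.64, -0.736, -0.219], [0.0, 0.285, -0.959]]
0 (np.float64(323.6123543782024), np.float64(269.69813499404756))
0.01 (np.float64(323.69946346513507), np.float64(277.07628397234197))
0.02 (np.float64(323.79639096235735), np.float64(285.28605335209824))
0.03 (np.float64(323.9048960180305), np.float64(294.4764431707083))
0.04 (np.float64(324.027184717493), np.float64(304.8343090922397))
tip (np.float64(327.0173757786593), np.float64(36.17784650315073)) (np.float64(305.5658055704375), np.float64(36.19432103796305)) (np.float64(348.468352108504), np.float64(36.161372424429544))
```

View pics/w2c.png

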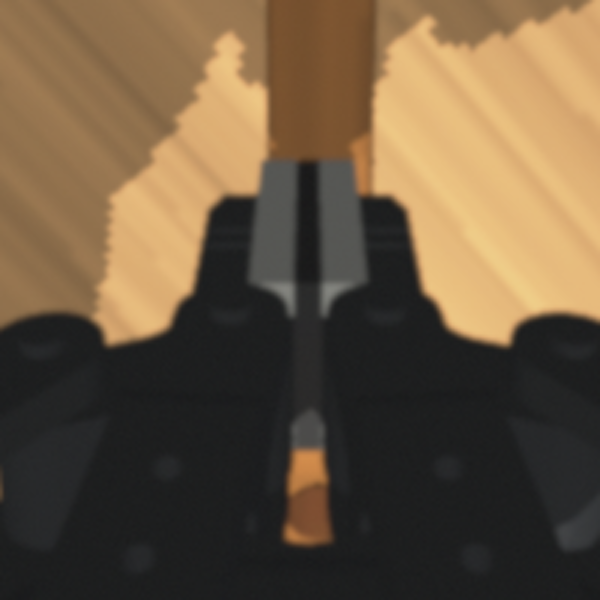

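```bash
python3 - <<'E'
from h import *
w=load("w2");c=load("s2")
def tri(a,b):
    (o1,d1),(o2,d2)=a,b
    t=np.linalg.lstsq(np.c_[d1,-d2],o2-o1,rcond=None)[0]; return o1+t[0]*d1,o2+t[1]*d2
print(tri(ray(w,323.3,282.7),ray(c,425.3,301.3)))
T=np.array([.4922,.2976,.0045]);x=np.array([.64,.768,0])
for k in(0,.011):
  for dz in(0,.01,.02,.03):print(k,dz,np.round(proj(w,T+k*x+[0,0,dz]),1),np.round(proj(c,T+k*x+[0,0,dz]),1))
# dark finger column profile in scene
f=c["frame"]
for v in range(285,322,2): print(v,[int(f[v,u].sum()) for u in range(410,442,2)])
E
```

```text
(array([0.49831856, 0.30548788, 0.04396136]), array([0.49773359, 0.30686451, 0.04365368]))
0 0 [323.7 269.7] [421.2 311.1]
0 0.01 [323.8 277.1] [421.8 307.7]
0 0.02 [323.9 285.3] [422.4 304.1]
0 0.03 [324.  294.5] [423.  300.6]
0.011 0 [323.7 250.2] [422.  315.3]
0.011 0.01 [323.8 256.6] [422.6 311.8]
0.011 0.02 [323.9 263.8] [423.2 308.3]
0.011 0.03 [324.  271.9] [423.9 304.7]
285 [273, 151, 152, 148, 147, 143, 143, 143, 141, 135, 138, 137, 138, 138, 134, 135]
287 [386, 276, 210, 300, 233, 143, 144, 146, 143, 141, 140, 142, 140, 329, 414, 349]
289 [246, 247, 309, 323, 220, 147, 144, 182, 203, 273, 200, 139, 243, 480, 513, 505]
291 [219, 219, 316, 374, 182, 145, 143, 283, 232, 244, 269, 139, 396, 468, 473, 495]
293 [274, 281, 270, 376, 163, 146, 157, 291, 211, 259, 234, 139, 420, 472, 469, 469]
295 [461, 384, 218, 376, 211, 148, 201, 294, 185, 277, 214, 142, 447, 470, 477, 446]
297 [470, 469, 223, 368, 259, 148, 228, 294, 158, 292, 191, 206, 471, 460, 466, 362]
299 [476, 472, 256, 348, 315, 147, 245, 285, 167, 294, 154, 381, 495, 481, 458, 365]
301 [508, 482, 344, 323, 372, 358, 280,
[... 195 characters left out ...]
 492, 484, 477, 326]
307 [499, 506, 511, 221, 370, 360, 319, 342, 434, 457, 473, 481, 479, 496, 488, 327]
309 [510, 497, 503, 279, 324, 255, 246, 249, 384, 466, 450, 470, 479, 446, 391, 336]
311 [510, 515, 498, 325, 229, 254, 252, 243, 321, 477, 471, 452, 465, 328, 324, 335]
313 [503, 507, 516, 399, 219, 252, 253, 243, 268, 483, 479, 475, 391, 313, 324, 327]
315 [501, 504, 504, 416, 220, 248, 254, 244, 250, 463, 489, 480, 324, 316, 309, 324]
317 [495, 498, 503, 346, 198, 251, 255, 246, 247, 328, 512, 337, 329, 326, 320, 307]
319 [409, 478, 465, 347, 212, 251, 255, 246, 244, 312, 454, 351, 341, 331, 327, 321]
321 [327, 331, 346, 339, 236, 247, 257, 252, 246, 257, 343, 344, 350, 343, 331, 326]
```

The cameras put the shut fingertips at z≈0.044, although the TCP reads 0.0045, so the fingers closed in the air above the stick. I'll touch down gently with shut fingers to calibrate the real tip height.

Emit:
step_arm(
  steps=[
    {"x": 0, "y": 0, "z": 1.5, "grip": 1, "spin": 0},
    {"x": 0, "y": 0, "z": 0.5, "grip": 1, "spin": 0},
    {"x": 0, "y": 0, "z": 0, "grip": 1, "spin": 0},
  ],
)

```text
t: 4.25
tool_pos: [0.4907, 0.2967, -0.0174]
ee_rot: [0.905, 0.424, -0.002, 0.0]
ft_force: [0.3, 0.3, -0.2]
finger_gap: -0.002
gripper_force: 0.0
```

```bash
python3 - <<'E'
from h import *
from plant import *
s=sense();print(s["tool_pos"],s["ft_force"],s["joints"])
c=grab_frame("scene");save(c,"s3");f=c["frame"]
for v in range(291,321,2): print(v,[int(f[v,u].sum()) for u in range(412,440,2)])
E
```

```text
[ 0.49073416  0.29673871 -0.01744092] [ 0.31143707  0.30228077 -0.18066361] [-0.66331129  0.63079128  0.0932625   1.88701805 -0.09325911  0.63131691
 -1.20661931]
291 [148, 147, 148, 144, 144, 143, 140, 137, 141, 138, 138, 136, 136, 138]
293 [147, 150, 144, 145, 142, 141, 140, 138, 138, 139, 137, 137, 135, 134]
295 [285, 177, 284, 145, 141, 145, 140, 144, 137, 142, 136, 196, 380, 347]
297 [469, 221, 321, 147, 142, 168, 247, 182, 261, 145, 166, 444, 460, 465]
299 [471, 258, 246, 143, 144, 244, 281, 155, 291, 152, 295, 495, 481, 455]
301 [482, 342, 186, 142, 144, 265, 259, 212, 281, 138, 371, 477, 490, 417]
303 [515, 436, 223, 146, 147, 277, 232, 245, 261, 144, 429, 485, 475, 457]
305 [513, 487, 229, 144, 159, 289, 211, 256, 234, 138, 460, 492, 483, 372]
307 [505, 512, 215, 193, 198, 292, 185, 275, 267, 346, 482, 477, 496, 415]
309 [495, 503, 277, 241, 266, 293, 160, 294, 434, 451, 470, 479, 474, 417]
311 [517, 498, 325, 230, 251, 250, 235, 296, 477, 471, 453, 466, 429, 323]
313 [507, 516, 357, 219, 252, 250, 244, 254, 394, 480, 474, 429, 311, 324]
315 [504, 504, 318, 218, 249, 255, 244, 250, 316, 486, 480, 324, 315, 308]
317 [414, 345, 344, 195, 250, 255, 243, 245, 329, 418, 336, 327, 324, 319]
319 [343, 336, 347, 209, 251, 255, 247, 245, 311, 346, 351, 339, 331, 327]
```

Emit:
step_arm(
  steps=[
    {"x": 0, "y": 0, "z": 0.3, "grip": 1, "spin": 0},
    {"x": 0, "y": 0, "z": 0.2, "grip": 1, "spin": 0},
    {"x": 0, "y": 0, "z": 0, "grip": 1, "spin": 0},
  ],
)

```text
t: 4.6
tool_pos: [0.4925, 0.2978, -0.0188]
ee_rot: [0.906, 0.424, 0.0, -0.0]
ft_force: [-3.6, -3.0, 14.4]
finger_gap: 0.003
gripper_force: 7.6
```

Emit:
step_arm(
  steps=[
    {"x": 0, "y": 0, "z": 0.2, "grip": 1, "spin": 0},
    {"x": 0, "y": 0, "z": 0.1, "grip": 1, "spin": 0},
  ],
)

```text
t: 4.8
tool_pos: [0.4925, 0.2978, -0.019]
ee_rot: [0.906, 0.424, 0.0, -0.0]
ft_force: [-14.5, -9.6, 49.5]
finger_gap: 0.001
gripper_force: 24.8
```

Emit:
step_arm(
  steps=[
    {"x": 0, "y": 0, "z": 0.2, "grip": 1, "spin": 0},
    {"x": 0, "y": 0, "z": 0, "grip": 1, "spin": 0},
  ],
)

```text
t: 5.0
tool_pos: [0.4926, 0.2978, -0.0191]
ee_rot: [0.906, 0.424, 0.0, -0.001]
ft_force: [-16.9, -10.0, 57.5]
finger_gap: -0.001
gripper_force: 29.0
```

Contact with the stick top (z=14) came at a reading of −0.019, so the real tip height is the reading plus 33 mm. I'll use that offset from here on.

Emit:
step_arm(
  steps=[
    {"x": 0, "y": 0, "z": -2, "grip": 0, "spin": 0},
    {"x": 0, "y": 0, "z": 0, "grip": 0, "spin": 0},
    {"x": 0, "y": 0, "z": 0, "grip": 0, "spin": 0},
    {"x": 0, "y": 0, "z": 1, "grip": 0, "spin": 0},
    {"x": 0, "y": 0, "z": 1.3, "grip": 0, "spin": 0},
    {"x": 0, "y": 0, "z": 0, "grip": 0, "spin": 0},
  ],
)

```text
t: 5.6
tool_pos: [0.4896, 0.2961, -0.032]
ee_rot: [0.905, 0.424, -0.003, 0.0]
ft_force: [-0.1, -0.3, -0.8]
finger_gap: 0.502
gripper_force: 0.0
```

Emit:
step_arm(
  steps=[
    {"x": 0, "y": 0, "z": 0, "grip": 1, "spin": 0},
    {"x": 0, "y": 0, "z": 0, "grip": 1, "spin": 0},
    {"x": 0, "y": 0, "z": 0, "grip": 1, "spin": 0},
    {"x": 0, "y": 0, "z": 0, "grip": 1, "spin": 0},
  ],
)

```text
t: 6.0
tool_pos: [0.4924, 0.2978, -0.0284]
ee_rot: [0.905, 0.424, 0.0, -0.0]
ft_force: [-0.2, 0.5, -0.5]
finger_gap: 0.193
gripper_force: 42.0
```

Emit:
step_arm(
  steps=[
    {"x": 0, "y": 0, "z": -1, "grip": 1, "spin": 0},
    {"x": 0, "y": 0, "z": -3, "grip": 1, "spin": 0},
    {"x": 0, "y": 0, "z": -3, "grip": 1, "spin": -8.5},
    {"x": 0, "y": 0, "z": -3, "grip": 1, "spin": -8.5},
    {"x": 0, "y": 0, "z": -2, "grip": 1, "spin": -8.5},
    {"x": 0, "y": 0, "z": 0, "grip": 1, "spin": -8.5},
    {"x": 0, "y": 0, "z": 0, "grip": 1, "spin": -8.4},
    {"x": -3, "y": 0, "z": 0, "grip": 1, "spin": 0},
    {"x": -4, "y": -0.3, "z": 0, "grip": 1, "spin": 0},
    {"x": -4, "y": -0.3, "z": 0, "grip": 1, "spin": 0},
  ],
)

```text
t: 7.0
tool_pos: [0.4914, 0.1867, 0.0924]
ee_rot: [0.69, 0.724, 0.001, 0.0]
ft_force: [1.0, -0.1, -0.4]
finger_gap: 0.196
gripper_force: 42.0
```

Emit:
step_arm(
  steps=[
    {"x": -4, "y": -0.3, "z": 0, "grip": 1, "spin": 0},
    {"x": -4, "y": -0.3, "z": 0, "grip": 1, "spin": 0},
    {"x": -4, "y": -0.3, "z": 0, "grip": 1, "spin": 0},
    {"x": -4, "y": 0, "z": 0, "grip": 1, "spin": 0},
    {"x": -3, "y": 0, "z": 0, "grip": 1, "spin": 0},
    {"x": -1, "y": 0, "z": 0, "grip": 1, "spin": 0},
    {"x": 0, "y": 0, "z": 0, "grip": 1, "spin": 0},
    {"x": 0, "y": 0, "z": 0, "grip": 1, "spin": 0},
  ],
)

```text
t: 7.8
tool_pos: [0.4916, -0.0113, 0.0918]
ee_rot: [0.69, 0.723, 0.001, -0.0]
ft_force: [0.0, 0.3, 0.6]
finger_gap: 0.197
gripper_force: 42.0
```

```bash
python3 - <<'E'
from h import *
from plant import *
s=sense();print(s["t"],s["tool_pos"],s["joints"][6],s["finger_gap"],plan(s,[.4918,-.0115,-.02],np.radians(2.6)))
c=grab_frame("wrist");save(c,"w4");c2=grab_frame("top");save(c2,"t4")
ch=np.array([.4914,-.0034,0]);e=np.array([-.0454,.999,0]);n=np.array([-.999,-.0454,0])
im=c["frame"][:,:,::-1].copy()
for x,y in((95,13),(95,-13),(55,13),(55,-13),(-42,13),(-42,-13),(-54,22),(-54,-22),(-105,22),(-105,-22)):
    u,v=proj(c,ch+e*x/1e3+n*y/1e3+[0,0,.019]);print(x,y,round(u),round(v));cv2.circle(im,(round(u),round(v)),2,(0,0,255),-1)
cv2.imwrite("pics/w4m.png",im)
E
```

```text
7.8 [ 0.49155344 -0.01131525  0.0917907 ] 0.024839761225628663 0.1970354793908901 ('spin', np.float64(0.08), 'shift', array([-0.03,  0.02, 11.18]))
95 13 305 81
95 -13 346 81
55 13 306 145
55 -13 344 145
-42 13 308 277
-42 -13 342 277
-54 22 296 292
-54 -22 353 292
-105 22 297 349
-105 -22 352 349
```

View pics/w4m.png

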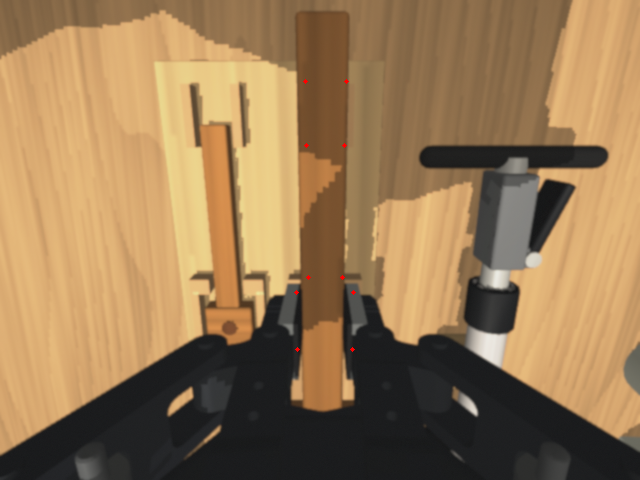

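```bash
python3 - <<'E'
from h import *
c=load("w4")
ch=np.array([.4914,-.0034,0]);e=np.array([-.0454,.999,0]);n=np.array([-.999,-.0454,0])
def loc(u,v,z):
    p=at(c,u,v,z)-ch; return np.round(1e3*np.array([p@e,p@n]),1)
for nm,u,v,z in(("trayTL",155,62,.006),("trayTR",384,62,.006),("gL outer-top",186,85,.019),("g in L",193,85,.019),("g in R top",239,84,.019),("gR outer top",246,84,.019),("gL bottom",194,147,.019),("gR bot",243,147,.019),("fixed tip",215,125,.02),("fixed dot",230,328,.02),("neck 2nd R",245,280,.019),("neck 2nd L in",211,278,.019),("neck1 R out",362,278,.019),("bar",514,157,.045),("stick tip",323,12,.12),("fixed head R",253,307,.02),("fixed head L",206,307,.02)):
    print(nm,loc(u,v,z))
f=c["frame"]
for v in(62,100,278):print(v,[int(x) for x in f[v,150:400:2].sum(1)])
for u in(280,370):print(u,[int(x) for x in f[50:75,u].sum(1)])
E
```

```text
trayTL [108.2 114.4]
trayTR [108.4 -39.4]
gL outer-top [92.5 90.5]
g in L [92.5 86. ]
g in R top [93.1 56.1]
gR outer top [93.1 51.5]
gL bottom [53.4 89.3]
gR bot [53.5 56. ]
fixed tip [67.7 73.5]
fixed dot [-84.9  74.6]
neck 2nd R [-44.4  60.5]
neck 2nd L in [-42.8  86.2]
neck1 R out [-42.7 -28.2]
bar [  48.7 -115.7]
stick tip [105.6   1.9]
fixed head R [-66.6  55.5]
fixed head L [-66.6  91.8]
62 [494, 497, 539, 570, 564, 559, 546, 532, 528, 532, 535, 542, 549, 554, 557, 561, 560, 562, 562, 559, 555, 551, 549, 545, 547, 546, 547, 548, 546, 550, 553, 554, 555, 554, 554, 549, 549, 551, 557, 565, 571, 570, 562, 547, 539, 540, 539, 545, 554, 556, 552, 546, 545, 544, 545, 551, 553, 553, 554, 507, 404, 376, 368, 353, 337, 334, 332, 336, 340, 345, 348, 351, 345, 270, 240, 255, 250, 242, 237, 234, 228, 228, 227, 226, 234, 241, 244, 250, 248, 251, 247, 247, 247, 247, 249, 252, 253, 254, 241, 297, 368, 372, 369, 368, 361, 355, 351, 351, 350, 344, 338, 338, 342, 345, 346, 349, 349, 334, 332, 341, 339, 327, 321, 317, 307]
100 [512, 503, 498, 509, 547, 588, 588, 584, 571, 556, 548, 550, 554, 563
[... 746 characters left out ...]
 419, 418, 418, 412, 418, 421, 338, 200, 231, 345, 303, 268, 264, 266, 264, 267, 266, 265, 264, 244, 244, 354, 386, 494, 579, 579, 578, 577, 577, 565, 541, 515, 401, 272, 264, 264, 266, 259, 226, 229, 243, 240, 240, 238, 235, 235, 235, 237, 244, 246, 250, 253, 250, 247, 247, 247, 242, 234, 225, 215, 213, 231, 231, 232, 233, 233, 232, 234, 250, 320, 342, 349, 354, 361, 367, 343, 316, 311, 303, 323, 460, 521, 524, 523, 525, 528, 523, 513]
280 [316, 317, 315, 316, 317, 316, 315, 317, 316, 315, 317, 322, 334, 336, 338, 343, 378, 449, 506, 522, 525, 524, 524, 524, 524]
370 [346, 347, 346, 347, 346, 345, 346, 347, 346, 343, 337, 335, 338, 339, 341, 340, 340, 337, 336, 337, 337, 336, 337, 337, 337]
```

```bash
python3 - <<'E'
from h import *
c=load("w4")
ch=np.array([.4914,-.0034,0]);e=np.array([-.0454,.999,0]);n=np.array([-.999,-.0454,0])
f=c["frame"].astype(int)
for v in(16,40,100,180,250):
    r=np.abs(np.diff(f[v].sum(1)));a=285+np.argmax(r[285:312]);b=335+np.argmax(r[335:362])
    p=at(c,(a+b)/2+.5,v,.134)-ch;q=at(c,a+.5,v,.134)-at(c,b+.5,v,.134);print(v,a,b,np.round(1e3*np.array([p@e,p@n]),1),np.linalg.norm(q))
p=at(c,323,12,.134)-ch;print(p@e)
E
```

```text
16 294 349 [100.4   2.3] 0.018288996385846242
40 295 349 [93.3  2.1] 0.01826541138778172
100 296 347 [74.3  2.3] 0.018025895939901834
180 298 345 [46.1  2.2] 0.01767096775578319
250 299 344 [18.4  2.2] 0.017918376307919318
0.10160174076003614
```

Emit:
step_arm(
  steps=[
    {"x": -0.15, "y": 0.25, "z": 3, "grip": 1, "spin": 0},
    {"x": 0, "y": 0, "z": 3, "grip": 1, "spin": 0},
    {"x": 0, "y": 0, "z": 2, "grip": 1, "spin": 0},
    {"x": 0, "y": 0, "z": 1, "grip": 1, "spin": 0},
    {"x": 0, "y": 0, "z": 0.5, "grip": 1, "spin": 0},
    {"x": 0, "y": 0, "z": 0.5, "grip": 1, "spin": 0},
    {"x": 0, "y": 0, "z": 0.5, "grip": 1, "spin": 0},
    {"x": 0, "y": 0, "z": 0.3, "grip": 1, "spin": 0},
    {"x": 0, "y": 0, "z": 0.3, "grip": 1, "spin": 0},
    {"x": 0, "y": 0, "z": 0, "grip": 1, "spin": 0},
  ],
)

```text
t: 8.9
tool_pos: [0.4939, -0.0142, -0.0197]
ee_rot: [0.691, 0.723, -0.0, -0.0]
ft_force: [-0.6, 0.1, -0.5]
finger_gap: 0.195
gripper_force: 42.1
```

Emit:
step_arm(
  steps=[
    {"x": 0, "y": 0, "z": 0.2, "grip": 1, "spin": 0},
    {"x": 0, "y": 0, "z": 0, "grip": 1, "spin": 0},
  ],
)

```text
t: 9.1
tool_pos: [0.4939, -0.0141, -0.0216]
ee_rot: [0.691, 0.723, 0.0, -0.0]
ft_force: [-0.3, 0.6, 0.4]
finger_gap: 0.197
gripper_force: 42.1
```

Emit:
step_arm(
  steps=[
    {"x": 0, "y": 0, "z": 0, "grip": 0.5, "spin": 0},
    {"x": 0, "y": 0, "z": 0, "grip": 0.4, "spin": 0},
    {"x": 0, "y": 0, "z": 0, "grip": 0.3, "spin": 0},
    {"x": 0, "y": 0, "z": -2, "grip": 0.3, "spin": 0},
    {"x": 0, "y": 0, "z": -4, "grip": 0.3, "spin": 0},
    {"x": 0, "y": 0, "z": -4, "grip": 0, "spin": 0},
    {"x": 0, "y": 0, "z": -2, "grip": -1, "spin": 0},
    {"x": 0, "y": 0, "z": 0, "grip": -1, "spin": 0},
    {"x": 0, "y": 0, "z": 0, "grip": -1, "spin": 0},
  ],
)

```text
t: 10.0
tool_pos: [0.4941, -0.0141, 0.0987]
ee_rot: [0.691, 0.723, 0.0, 0.0]
ft_force: [0.0, -0.9, -0.5]
finger_gap: 0.976
gripper_force: 0.0
```

```bash
python3 - <<'E'
from h import *
from plant import *
s=sense();print(s["t"],s["tool_pos"],s["ee_rot"])
t=grab_frame("top");save(t,"t5");c=grab_frame("wrist");save(c,"w5");k=grab_frame("scene");save(k,"s5")
A=cv2.resize(t["frame"][195:315,295:405],(550,600),interpolation=cv2.INTER_CUBIC)[:,:]
a=cv2.resize(c["frame"],(533,400)); 
b=cv2.resize(t["frame"][195:300,295:405],(264,252),interpolation=cv2.INTER_CUBIC)
d=cv2.resize(k["frame"][195:295,240:400],(403,252),interpolation=cv2.INTER_CUBIC)
cv2.imwrite("pics/v5.png",np.vstack([np.hstack([c["frame"][60:380],np.zeros((320,60,3),np.uint8)]),np.hstack([b,d,np.zeros((252,33,3),np.uint8)])])[:,:,::-1])
E
```

```text
10.0 [ 0.494095   -0.01408569  0.09868319] [6.90722944e-01 7.23119310e-01 3.84171191e-04 3.60625010e-04]
```

View pics/v5.png

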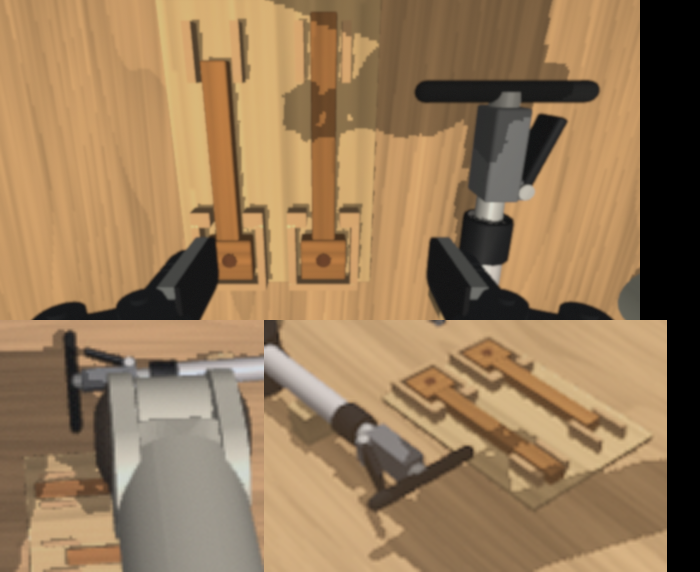

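The stick lies in the channel with its head in the pocket (dot at wrist px (323,320), tip at (323,72)). The bar is at wrist row 151. Next I'll compare tip and bar across the cameras.

```bash
python3 - <<'E'
from h import *
w=load("w5");t=load("t5");k=load("s5");t0=load("top0");k0=load("scene0")
print("bar w",at(w,508,151,.045),"t",at(t,325.4,220.4,.045),"s",at(k,303,257.3,.045))
print("tip w",at(w,323,72,.02),"t",at(t,310.8,265,.02),"s",at(k,355.9,255,.02))
# edge profiles
f=t["frame"].astype(int).sum(2)
print("top bar row215",f[212,312:340].tolist(),"row232",f[232,312:340].tolist())
print("top tip row266",f[266,300:325].tolist(), f[264,300:325].tolist())
f=w["frame"].astype(int).sum(2)
print("w bar col",[ (u,f[130:175:1,u].tolist()) for u in(450,560)]);print("w tip",f[60:85,323].tolist())
E
```

```text
bar w [0.60504697 0.05085118 0.045     ] t [0.60281923 0.05187867 0.045     ] s [0.60417569 0.054951   0.045     ]
tip w [0.48689249 0.09460989 0.02      ] t [0.48893256 0.09299928 0.02      ] s [0.49120255 0.09950302 0.02      ]
top bar row215 [296, 300, 300, 301, 298, 299, 298, 299, 298, 278, 148, 84, 78, 86, 153, 308, 452, 470, 468, 466, 460, 443, 426, 421, 330, 280, 234, 175] row232 [284, 283, 284, 285, 284, 286, 290, 286, 289, 284, 275, 214, 102, 70, 79, 88, 157, 270, 290, 293, 290, 275, 221, 135, 131, 138, 141, 148]
top tip row266 [276, 278, 280, 279, 271, 251, 293, 299, 290, 256, 213, 210, 236, 310, 315, 316, 312, 314, 314, 313, 314, 315, 316, 320, 320] [299, 300, 301, 299, 287, 264, 299, 301, 287, 229, 219, 220, 225, 265, 327, 331, 330, 332, 334, 332, 334, 334, 338, 334, 336]
w bar col [(450, [279, 277, 277, 278, 275, 272, 275, 271, 257, 222, 160, 105, 77, 76, 75, 83, 84, 81, 85, 86, 82, 80, 80, 80, 77, 81, 78, 79, 75, 76, 75, 104, 166, 229, 267, 282, 284, 285, 286, 287, 288, 291, 291, 291, 291]), (560, [290, 288, 289, 288, 290, 288, 290, 286, 275, 235, 171, 107, 78, 74, 75, 78, 80, 81, 80, 84, 84, 80, 83, 80, 75, 79, 81, 78, 75, 76, 97, 152, 263, 370, 437, 459, 461, 461, 461, 461, 461, 461, 459, 460, 452])]
w tip [301, 301, 301, 301, 302, 303, 302, 303, 303, 300, 289, 258, 222, 210, 211, 213, 211, 213, 212, 211, 211, 210, 211, 213, 235]
```

Emit:
step_arm(
  steps=[
    {"x": 1, "y": 3, "z": 0, "grip": -0.44, "spin": 0},
    {"x": 1, "y": 4, "z": 0, "grip": -0.44, "spin": 0},
    {"x": 1, "y": 4, "z": 0, "grip": -0.44, "spin": 0},
    {"x": 0.9, "y": 1.7, "z": 0, "grip": -0.44, "spin": 0},
    {"x": 0, "y": 0, "z": 2, "grip": -0.44, "spin": 0},
    {"x": 0, "y": 0, "z": 2, "grip": -0.44, "spin": 0},
    {"x": 0, "y": 0, "z": 0, "grip": -0.44, "spin": 0},
    {"x": 0, "y": 0, "z": 0, "grip": -0.44, "spin": 0},
  ],
)

```text
t: 10.95
tool_pos: [0.6178, 0.0305, 0.0571]
ee_rot: [0.691, 0.723, -0.001, -0.001]
ft_force: [0.9, -0.7, 0.7]
finger_gap: 0.718
gripper_force: 0.0
```

```bash
python3 - <<'E'
from h import *
from plant import *
s=sense();print(s["t"],s["tool_pos"],s["finger_gap"],s["joints"],plan(s,[.6195,.0302,-.007],np.radians(2.4)))
c=grab_frame("wrist");save(c,"w6")
f=c["frame"].astype(int).sum(2)
T=np.array(s["tool_pos"]);Y=R.from_quat(s["ee_rot"]).as_matrix()[:,1]
print("tips z.1",[np.round(proj(c,T-[0.0022,0,0]+[0,0,.035]+sgn*Y*.0305+.011*np.array([-.045,.999,0]))) for sgn in(1,-1)])
e=np.array([-.0436,.999,0]);n=np.array([-.999,-.0436,0]);L=np.array([.605,.0136,.06])
print("block top corners",[np.round(proj(c,L+a*e+b*n)) for a,b in((.03,.011),(.03,-.011),(-.03,.011),(-.03,-.011))],"lever tip",np.round(proj(c,L+.0249*e-.0298*n-[0,0,.003])))
cv2.imwrite("pics/w6.png",c["frame"][:,:,::-1])
E
```

```text
10.95 [0.61781703 0.03052184 0.05705466] 0.717933172525558 [-0.1036098   0.57586944  0.01446344  1.74724728 -0.01074458  0.82164506
 -0.03846626] ('spin', np.float64(0.22), 'shift', array([-0.04,  0.19,  6.4 ]))
tips z.1 [array([392., 278.]), array([250., 278.])]
block top corners [array([278., 249.]), array([321., 249.]), array([282., 350.]), array([321., 350.])] lever tip [357. 256.]
```

View pics/w6.png

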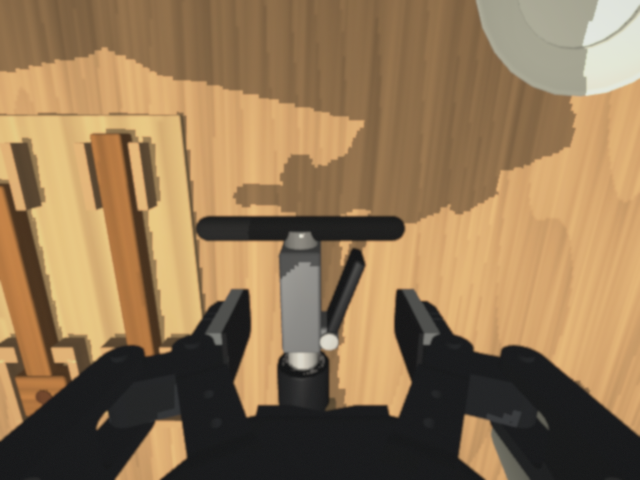

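The wrist view shows the block at (281–320, 250–350), the lever tip at (358,255) and the finger inner faces at 250 and 395. That straddles block and lever evenly, so I can descend.

Emit:
step_arm(
  steps=[
    {"x": 0, "y": 0, "z": 1.5, "grip": -0.44, "spin": 0},
    {"x": 0, "y": 0, "z": 1.5, "grip": -0.44, "spin": 0},
    {"x": 0, "y": 0, "z": 1.2, "grip": -0.44, "spin": 0},
    {"x": 0, "y": 0, "z": 0.8, "grip": -0.44, "spin": 0},
    {"x": 0, "y": 0, "z": 0.5, "grip": -0.44, "spin": 0},
    {"x": 0, "y": 0, "z": 0, "grip": -0.44, "spin": 0},
  ],
)

```text
t: 11.6
tool_pos: [0.6183, 0.0306, 0.0023]
ee_rot: [0.691, 0.723, -0.001, -0.001]
ft_force: [-1.1, 0.7, 0.5]
finger_gap: 0.723
gripper_force: 0.0
```

Emit:
step_arm(
  steps=[
    {"x": 0, "y": 0, "z": 0.4, "grip": -0.44, "spin": 0},
    {"x": 0, "y": 0, "z": 0.4, "grip": -0.44, "spin": 0},
    {"x": 0, "y": 0, "z": 0, "grip": -0.44, "spin": 0},
  ],
)

```text
t: 11.9
tool_pos: [0.6188, 0.0306, -0.0049]
ee_rot: [0.691, 0.723, -0.0, -0.0]
ft_force: [-0.3, 0.4, -0.4]
finger_gap: 0.719
gripper_force: 0.0
```

Emit:
step_arm(
  steps=[
    {"x": 0.5, "y": 0, "z": 0, "grip": -0.44, "spin": 0},
    {"x": 0.5, "y": 0, "z": 0, "grip": -0.44, "spin": 0},
    {"x": 0.5, "y": 0, "z": 0, "grip": -0.44, "spin": 0},
    {"x": 0.5, "y": 0, "z": 0, "grip": -0.44, "spin": 0},
    {"x": 0.5, "y": 0, "z": 0, "grip": -0.44, "spin": 0},
    {"x": 0.5, "y": 0, "z": 0, "grip": -0.44, "spin": 0},
    {"x": 0.5, "y": 0, "z": 0, "grip": -0.44, "spin": 0},
    {"x": 0.5, "y": 0, "z": 0, "grip": -0.44, "spin": 0},
    {"x": 0, "y": 0, "z": 0, "grip": -0.44, "spin": 0},
    {"x": 0, "y": 0, "z": 0, "grip": -0.44, "spin": 0},
  ],
)

```text
t: 12.9
tool_pos: [0.6171, 0.0714, -0.0046]
ee_rot: [0.691, 0.723, 0.0, -0.0]
ft_force: [0.2, -2.5, 0.1]
finger_gap: 0.717
gripper_force: 1.5
```

```bash
cat > bar.py <<'E'
from h import *
from plant import *
s=sense();print(s["t"],s["tool_pos"],s["ft_force"],s["finger_gap"])
w=grab_frame("wrist");save(w,"wb%d"%(10*s["t"]))
f=w["frame"].astype(int).sum(2)
e=np.array([-.0436,.999,0]);n=np.array([-.999,-.0436,0])
def col(u):
    c=f[:,u];dark=c<125
    best=(0,0);i=100
    while i<330:
        if dark[i]:
            j=i
            while j<479 and dark[j]: j+=1
            if 10<j-i<45: return (i+j-1)/2,j-i
            i=j
        i+=1
for u in range(190,420,15):
    r=col(u)
    if r: p=at(w,u,r[0],.045); print(u,r,"e %.4f n %.4f"%(p@e,p@n))
E
python3 bar.py; python3 - <<'E'
from h import *
w=load("w6");e=np.array([-.0436,.999,0])
for u in (100,105,110,115,120,125): print(u,w["frame"].astype(int).sum(2)[122:145,u].tolist())
p=at(w,112,132,.02);print("tip w6",p,p@e); p=at(w,300,228,.045);print("bar w6",p,p@e)
E
```

```text
12.9 [ 0.61714774  0.07143477 -0.00458388] [ 0.1766718  -2.53105181  0.1390924 ] 0.7166054669631221
190 (280.0, 33) e 0.0609 n -0.5667
205 (280.0, 33) e 0.0609 n -0.5725
220 (280.0, 33) e 0.0609 n -0.5783
235 (280.5, 34) e 0.0607 n -0.5840
250 (280.0, 33) e 0.0609 n -0.5898
265 (280.0, 33) e 0.0610 n -0.5956
280 (274.5, 22) e 0.0633 n -0.6015
295 (274.5, 22) e 0.0633 n -0.6073
310 (280.0, 33) e 0.0610 n -0.6130
325 (280.0, 33) e 0.0610 n -0.6188
340 (280.0, 33) e 0.0610 n -0.6246
355 (280.0, 33) e 0.0610 n -0.6304
370 (280.0, 33) e 0.0611 n -0.6362
385 (279.5, 32) e 0.0613 n -0.6420
415 (280.0, 33) e 0.0611 n -0.6536
100 [564, 566, 563, 564, 565, 563, 564, 562, 560, 546, 501, 409, 329, 316, 328, 332, 333, 335, 333, 333, 333, 333, 333]
105 [562, 563, 563, 566, 565, 558, 539, 517, 507, 493, 452, 383, 335, 342, 358, 365, 367, 364, 364, 363, 363, 360, 358]
110 [534, 534, 534, 535, 535, 515, 459, 388, 350, 337, 318, 303, 311, 339, 360, 368, 368, 368, 369, 369, 368, 370, 371]
115 [529, 528, 529, 528, 526, 510, 453, 380, 343, 332, 317, 306, 322, 354, 375, 382, 382, 381, 380, 379, 379, 378, 377]
120 [522, 522, 523, 522, 520, 503, 445, 376, 339, 325, 300, 254, 221, 224, 242, 254, 265, 272, 280, 290, 296, 303, 311]
125 [532, 532, 532, 532, 530, 517, 481, 414, 359, 332, 303, 245, 185, 152, 148, 148, 149, 147, 147, 147, 150, 152, 152]
tip w6 [0.49147354 0.09603723 0.02      ] 0.07451294957790922
bar w6 [0.6027763 0.0505617 0.045    ] 0.02423009497255397
```

Emit:
step_arm(
  steps=[
    {"x": 0.4, "y": 0, "z": 0, "grip": -0.44, "spin": 0},
    {"x": 0.4, "y": 0, "z": 0, "grip": -0.44, "spin": 0},
    {"x": 0.3, "y": 0, "z": 0, "grip": -0.44, "spin": 0},
    {"x": 0.2, "y": 0, "z": 0, "grip": -0.44, "spin": 0},
    {"x": 0, "y": 0, "z": 0, "grip": -0.44, "spin": 0},
    {"x": 0, "y": 0, "z": 0, "grip": -0.44, "spin": 0},
    {"x": 0, "y": 0, "z": 0, "grip": -0.44, "spin": 0},
  ],
)

```text
t: 13.65
tool_pos: [0.6166, 0.0839, -0.0046]
ee_rot: [0.691, 0.723, 0.0, -0.0]
ft_force: [0.3, -2.9, 0.7]
finger_gap: 0.719
gripper_force: 1.6
```

```bash
python3 bar.py | sed -n '1p;4,6p;12p'; python3 - <<'E'
from h import *
from plant import *
import glob,os
w=pickle.load(open(max(glob.glob("wb*.pkl"),key=os.path.getmtime),"rb"))
e=np.array([-.0436,.999,0])
# expected tip pixels from tip estimate
for q in((.4869,.0950,.02),(.4869,.0950,.006),(.4779,.0946,.02),(.4959,.0954,.02)): print("tip pred",np.round(proj(w,q),1))
k=grab_frame("scene");save(k,"s7")
f=k["frame"].astype(int).sum(2)
# bar in scene: dark runs per column
for u in range(300,372,8):
    d=np.where(f[215:330,u]<125)[0]; print(u,(d.min()+215,d.max()+215,len(d)) if len(d) else None)
for de in(.046,.050,.054):
    b=np.array([.604,.0526,.045])+de*e; n=np.array([-.999,-.0436,0]); print(de,[np.round(proj(k,b+t*n),1).tolist() for t in(-.04,0,.04)])
E
```

```text
13.65 [ 0.61656528  0.08393234 -0.00459058] [ 0.28130712 -2.91970475  0.70710417] 0.7188566884104278
220 (280.0, 33) e 0.0735 n -0.5782
235 (280.5, 34) e 0.0733 n -0.5840
250 (280.0, 33) e 0.0735 n -0.5898
340 (280.0, 33) e 0.0736 n -0.6246
tip pred [ 41.6 257.1]
tip pred [ 63.2 247.4]
tip pred [ 21.7 257.1]
tip pred [ 61.5 257.1]
300 None
308 None
316 None
324 None
332 None
340 None
348 None
356 None
364 None
0.046 [[301.1, 276.1], [316.1, 267.4], [330.4, 259.1]]
0.05 [[302.3, 277.1], [317.3, 268.3], [331.7, 260.0]]
0.054 [[303.5, 278.1], [318.5, 269.3], [332.9, 260.9]]
```

```bash
python3 - <<'E'
from h import *
import glob,os
w=pickle.load(open(max(glob.glob("wb*.pkl"),key=os.path.getmtime),"rb"))
f=w["frame"].astype(int)
for u in range(16,76,6): print(u,f[232:276:2,u].sum(1).tolist(), (f[232:276:4,u,0]-f[232:276:4,u,2]).tolist())
from plant import grab_frame
t=grab_frame("top");save(t,"t7");g=t["frame"].astype(int).sum(2)
e=np.array([-.0436,.999,0]);b=np.array([.604,.0526,.045])+.05*e;n=np.array([-.999,-.0436,0])
for q in(-.045,-.03,.02,.035,.05):
    u,v=proj(t,b+q*n);print(q,round(u,1),round(v,1),g[round(v),round(u)-9:round(u)+10].tolist())
print("tip",proj(t,(.4869,.095,.02)))
E
```

```text
16 [601, 598, 598, 596, 595, 594, 594, 592, 592, 592, 589, 589, 587, 585, 556, 368, 239, 252, 330, 403, 475, 521] [97, 97, 97, 97, 98, 98, 99, 100, 46, 67, 99]
22 [618, 617, 616, 615, 614, 611, 610, 608, 606, 606, 603, 601, 592, 512, 336, 275, 251, 236, 230, 229, 231, 232] [91, 92, 93, 94, 96, 96, 99, 79, 53, 44, 43]
28 [615, 615, 616, 615, 615, 615, 616, 615, 616, 615, 575, 513, 333, 339, 400, 418, 423, 426, 430, 430, 428, 420] [93, 92, 93, 93, 93, 99, 78, 123, 132, 133, 132]
34 [609, 611, 611, 613, 613, 613, 613, 613, 613, 610, 500, 212, 213, 305, 357, 371, 372, 374, 376, 380, 383, 387] [95, 95, 94, 94, 94, 99, 58, 110, 115, 116, 119]
40 [618, 617, 616, 616, 614, 614, 613, 611, 601, 453, 204, 175, 228, 328, 386, 397, 396, 393, 389, 387, 381, 379] [91, 92, 93, 94, 97, 50, 65, 118, 122, 119, 118]
46 [614, 615, 616, 618, 618, 611, 610, 608, 505, 220, 174, 177, 228, 337, 398, 416, 415, 416, 417, 419, 416, 414] [93, 92, 91, 92, 97, 47, 67, 124, 131, 129, 128]
52 [592, 593, 593, 595, 584, 479, 396, 393, 323, 192, 176, 178, 232, 342, 402, 417, 416, 416, 414, 413, 411, 412] [97, 98, 99, 75
[... 453 characters left out ...]
4, 187, 176, 169] [98, 98, 99, 73, 61, 44, 45, 45, 45, 50, 46]
-0.045 304.9 204.3 [346, 355, 360, 366, 369, 380, 391, 394, 400, 401, 405, 407, 412, 415, 415, 418, 418, 421, 421]
-0.03 305.3 209.9 [341, 349, 355, 364, 369, 374, 376, 392, 393, 398, 404, 405, 403, 410, 412, 418, 415, 418, 420]
0.02 306.5 228.8 [319, 331, 339, 348, 352, 361, 366, 372, 378, 387, 391, 392, 398, 402, 406, 407, 410, 413, 420]
0.035 306.8 234.5 [321, 332, 340, 348, 353, 363, 371, 376, 382, 388, 390, 396, 399, 401, 409, 407, 413, 414, 415]
0.05 307.2 240.2 [310, 328, 334, 342, 349, 355, 363, 368, 377, 382, 387, 396, 391, 397, 404, 407, 405, 411, 415]
tip (np.float64(310.05608902547056), np.float64(265.78938476956205))
```

The bar (e=0.0735) and the stick tip (e≈0.0735) are level in the same wrist view and the lever is still open, so I'll squeeze now while centring on block and lever.

Emit:
step_arm(
  steps=[
    {"x": 0, "y": -0.2, "z": 0, "grip": -0.3, "spin": 0},
    {"x": 0, "y": -0.2, "z": 0, "grip": -0.15, "spin": 0},
    {"x": 0, "y": -0.2, "z": 0, "grip": 0, "spin": 0},
    {"x": 0, "y": -0.1, "z": 0, "grip": 0.15, "spin": 0},
    {"x": 0, "y": 0, "z": 0, "grip": 0.3, "spin": 0},
    {"x": 0, "y": 0, "z": 0, "grip": 0.3, "spin": 0},
  ],
  force=40,
)

```text
t: 14.4
tool_pos: [0.6073, 0.0831, -0.0037]
ee_rot: [0.691, 0.723, -0.001, -0.001]
ft_force: [-7.2, -4.8, 13.9]
finger_gap: 0.353
gripper_force: 9.7
```

Emit:
step_arm(
  steps=[
    {"x": 0, "y": 0, "z": 0, "grip": 1, "spin": 0},
    {"x": 0, "y": 0, "z": 0, "grip": 1, "spin": 0},
    {"x": 0, "y": 0, "z": 0, "grip": 1, "spin": 0},
    {"x": 0, "y": 0, "z": 0, "grip": 1, "spin": 0},
  ],
)

```text
t: 14.8
tool_pos: [0.6067, 0.0831, -0.0035]
ee_rot: [0.691, 0.723, -0.002, -0.002]
ft_force: [-9.1, -3.0, 15.9]
finger_gap: 0.334
gripper_force: 40.1
```

```bash
python3 bar.py; python3 -c "
from plant import *;s=sense();print(s['gripper_force'],s['torque'])"
```

```text
14.8 [ 0.60674243  0.08308759 -0.00354339] [-9.09132908 -2.97401782 15.93391843] 0.3344076886934918
205 (278.5, 32) e 0.0731 n -0.5624
220 (278.5, 32) e 0.0732 n -0.5683
235 (278.5, 32) e 0.0732 n -0.5741
250 (278.5, 32) e 0.0732 n -0.5800
265 (282.5, 40) e 0.0716 n -0.5857
280 (279.0, 33) e 0.0731 n -0.5916
295 (274.5, 24) e 0.0750 n -0.5975
310 (273.5, 22) e 0.0754 n -0.6033
325 (273.5, 22) e 0.0754 n -0.6091
340 (279.5, 34) e 0.0730 n -0.6150
370 (279.5, 34) e 0.0730 n -0.6266
400 (279.0, 33) e 0.0733 n -0.6383
415 (279.0, 33) e 0.0733 n -0.6441
40.13718545436859 [-0.95467644  1.87037712  0.29087505]
```

Emit:
step_arm(
  steps=[
    {"x": 0, "y": 0, "z": 0, "grip": 1, "spin": 0},
    {"x": 0, "y": 0, "z": 0, "grip": 1, "spin": 0},
    {"x": 0, "y": 0, "z": 0, "grip": 1, "spin": 0},
    {"x": 0, "y": 0, "z": 0, "grip": 1, "spin": 0},
  ],
)

```text
t: 15.25
tool_pos: [0.6067, 0.0831, -0.0035]
ee_rot: [0.691, 0.723, -0.002, -0.002]
ft_force: [-9.8, -4.3, 16.7]
finger_gap: 0.332
gripper_force: 40.1
```

```bash
python3 bar.py | sed -n '1p;3,5p'; python3 -c "
from plant import *;print(finish_job())"
```

```text
15.25 [ 0.60674062  0.08306586 -0.00353303] [-9.79902404 -4.30869591 16.66665503] 0.3323070454265198
220 (278.5, 32) e 0.0732 n -0.5683
235 (278.5, 32) e 0.0732 n -0.5741
250 (278.5, 32) e 0.0732 n -0.5800
the job is handed in; nothing more can be done
None
```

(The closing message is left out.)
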